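# Fit socket modules into a stage floor-box carrier and lock them with a flat driver

### The arm

A 6-joint arm with a two-finger parallel gripper is mounted at the origin on the work surface. World frame = base frame: x ahead of the robot, y to its left, z up, the work surface at z = 0. Lengths are in m, angles in rad, forces in N, time in s.
With the tool pointing down it reaches from about 0.325 to 0.75 m from the base axis. Payload 7.6 kg.
Tool frame: the origin (TCP) lies between the finger pads; the fingertips stand 8 mm ahead of it and the grasp point (between the pads) lies 11 mm behind it; z points along the fingers, y is the line along which they close (so a half turn about z gives the same grasp; the last joint's range is limited). The gripper opens to 85 mm and grips with 20 to 120 N. Pads are 22 mm wide; open, the fingers measure 114 mm over their backs; the gripper's body (76 mm by 85 mm) begins 54 mm behind the grasp point. The pads swing forward as they close: fully open they stand 13 mm farther back than shut.
Start: joints at [1.059, 0.052, 1.401, -0, 1.689, -0.07], TCP at [0.224, 0.475, 0.239] pointing down, gripper open.
Joint ranges: [-2.9, 2.9], [-0.91, 2.17], [0.12, 2.37], [-1.06, 4.2], [0.26, 2.73], [-2.93, 2.93]. Speed limits (rad/s): [2.57, 2.57, 3.01, 3.14, 3.14, 3.14].

### API

Orientations are given as a unit quaternion [x, y, z, w].
In Python, from cell import ctrl gives the robot as it stands. Calls block until the motion is done:
- ctrl.reach(position, orientation): joint-space move of the TCP to a pose.
- ctrl.move_straight(position, frame=None, speed=0.15, f_stop=None): straight line of the TCP; frame=None keeps the orientation; speed is the mean speed in m/s. With f_stop (N) it stops when the force on the tool has changed by that much, and returns True; else False.
- ctrl.goto_joints(angles): joint-space move.
- ctrl.grip(opening): opening from 0.0 (shut) to 1.0 (fully open); the grip force is fixed at half the most; returns when the fingers have stopped.
- ctrl.pause(seconds).
- ctrl.ik(position, orientation): joint angles nearest the present ones, or None.
- ctrl.read_camera(name): name is "side" or "top" or "wrist"; returns the picture (420x560x3 uint8, red, green, blue); there is no depth.
- ctrl.get_calibration(name): a dict with "camera_matrix" (3x3 intrinsics, pixels), "eye" and "attitude" of the camera in the world; the wrist camera has in their place "hand_eye" (4x4, takes a point from camera to tool coordinates, whose origin is the TCP and whose axes are the flange's). Camera axes: x right, y down, z forward; pixel columns grow to the right and rows downward; lengths in m; the calibration is good to about 2 mm. A picture is of the moment at which its call begins: read the wrist's pose just before it. get_calibration takes no time and is no camera call.
A pose or a line that the arm cannot do raises ctrl.MotionError and nothing moves.
- ctrl.close_job(): hands the job in; it is judged then, once.
Readings, each from a call of its own:
- ctrl.read_t(): time.
- ctrl.read_q(): joint angles.
- ctrl.read_qvel(): joint speeds.
- ctrl.read_effort(): joint torques, N m.
- ctrl.read_ee_pos(): TCP position.
- ctrl.read_ee_rot(): TCP orientation.
- ctrl.read_contact_force(): force on the tool from outside, world axes, zero at the start.
- ctrl.read_torque(): the same for the moment, N m.
- ctrl.read_width(): opening from 0.0 (shut) to 1.0 (fully open).
- ctrl.read_finger_force(): force on a finger pad.
Only numpy, scipy, OpenCV 4.12 (cv2) and the standard library are available. Lean on these libraries where they do the work, as an engineer would, in place of code of your own. Each camera call takes 0.05 s, during which the arm holds its last target. There are 200 camera calls.

### The job

Fit every socket module on the table into the aluminium carrier, one to a pocket in any pocket, seated fully down with the socket face up. Then take the flat driver from its wooden stand and, with its blade in the slot, turn both lock screws clockwise until they stop, so that their bars lie across the modules' feet, and put the driver back upright in its stand. Leave the phone, mug and plate alone.

Things in the scene. Friction and masses are not known exactly. Their poses are not given: they have to be found in the camera images.
- carrier: Aluminium carrier fixed to the table, 80 (x) x 284 (y) x 30 mm high, three pockets in a row along its y with their centres 98 mm apart, a slotted turn-lock midway between neighbours. Origin: centre of its underside.
- pocket1 (a point): The -y pocket of the carrier: 50 (frame x) x 60 (frame y) mm, 8 mm deep. The point is the centre of its floor, 22 mm above the table; axes as the carrier's. A module fits with its own x along the carrier's x (either way round), 2 mm of room on each side.
- pocket2 (a point): The middle pocket of the carrier: 50 (frame x) x 60 (frame y) mm, 8 mm deep. The point is the centre of its floor, 22 mm above the table; axes as the carrier's. A module fits with its own x along the carrier's x (either way round), 2 mm of room on each side.
- pocket3 (a point): The +y pocket of the carrier: 50 (frame x) x 60 (frame y) mm, 8 mm deep. The point is the centre of its floor, 22 mm above the table; axes as the carrier's. A module fits with its own x along the carrier's x (either way round), 2 mm of room on each side.
- lock1 (a joint): Turn-lock between pocket1 and pocket2 (rad). 0: its 54 mm bar lies along the carrier's x, clear of the pockets; 1.571 (a stop): bar along the carrier's y, its ends 8 mm over the feet of the modules on both sides, 3 mm above them. Grows clockwise seen from above; starts at 0 to 0.35; stays where left, 0.12 N m of friction; does not rise or sink.
- lock2 (a joint): Turn-lock between pocket2 and pocket3 (rad). 0: its 54 mm bar lies along the carrier's x, clear of the pockets; 1.571 (a stop): bar along the carrier's y, its ends 8 mm over the feet of the modules on both sides, 3 mm above them. Grows clockwise seen from above; starts at 0 to 0.35; stays where left, 0.12 N m of friction; does not rise or sink.
- slot1 (a point): Floor centre of the slot in the head of lock1, 40 mm above the table. The slot is 25 mm long (along this point's x, which turns with the lock and lies along the bar), 6 mm wide, 8 mm deep, closed at both ends. The screw head is 32 mm across, its top 48 mm above the table; it carries a steel bar 54 x 14 x 5 mm (35 to 40 mm above the table).
- slot2 (a point): Floor centre of the slot in the head of lock2, 40 mm above the table. The slot is 25 mm long (along this point's x, which turns with the lock and lies along the bar), 6 mm wide, 8 mm deep, closed at both ends. The screw head is 32 mm across, its top 48 mm above the table; it carries a steel bar 54 x 14 x 5 mm (35 to 40 mm above the table).
- module1: Socket module, 48 mm high: steel foot plate 46 (x) x 56 (y) x 10 mm, and on its middle a grey block 46 (x) x 34 (y) x 38 mm, flush on the x sides, stepped 11 mm on the y sides; 0.15-0.3 kg. The socket face (black disc, three brass contacts) is its top, +z. Origin: centre of the foot's underside. Starts lying on an x side (z and y level, origin 23 mm up). May be absent.
- module2: Socket module, 48 mm high: steel foot plate 46 (x) x 56 (y) x 10 mm, and on its middle a grey block 46 (x) x 34 (y) x 38 mm, flush on the x sides, stepped 11 mm on the y sides; 0.15-0.3 kg. The socket face (black disc, three brass contacts) is its top, +z. Origin: centre of the foot's underside. Starts lying on an x side (z and y level, origin 23 mm up). May be absent.
- module3: Socket module, 48 mm high: steel foot plate 46 (x) x 56 (y) x 10 mm, and on its middle a grey block 46 (x) x 34 (y) x 38 mm, flush on the x sides, stepped 11 mm on the y sides; 0.15-0.3 kg. The socket face (black disc, three brass contacts) is its top, +z. Origin: centre of the foot's underside. Starts lying on an x side (z and y level, origin 23 mm up). May be absent.
- driver: Stout flat screwdriver, 135 mm long, 0.16 kg, standing blade-down in the stand. Origin: middle of the blade's tip; z up along the shaft to the handle. Blade 19 mm wide (along its x), 3.2 mm thick (y), 16 mm long; round shaft 14 mm across from 14 to 50 mm; square wooden handle 30 x 30 mm (faces square to x and y) from 50 to 135 mm above the tip.
- driver_tip (a point): Middle of the edge of the driver's blade (the driver's origin).
- driver_grip (a point): On the driver's axis, 100 mm above the tip, middle of the handle: where to grip it.
- stand: Wooden stand fixed to the table, 75 x 75 x 60 mm high, with an upright round hole 26 mm across and 55 mm deep in the middle of its top. Origin: centre of its underside. The driver stands in the hole at any yaw with its handle's underside on the stand's top, its tip then 10 mm above the table.
- phone: Phone lying flat, white rim, black screen up, 75 x 150 x 9 mm; origin centre of its underside. Leave alone.
- mug: White mug, 82 mm across, 95 mm high, handle at +y; origin centre of its underside. Leave alone.
- plate: Shallow cream plate, 160 mm across, 20 mm high; origin centre of its underside. Leave alone.

How it is judged:
On the way, in this order (a step that is already met when the one before it is completed fails the run):
1. every module present is seated face up in a pocket, both locks still open ((horizontal distance between module1 and pocket1 below 0.006 m or horizontal distance between module1 and pocket2 below 0.006 m or horizontal distance between module1 and pocket3 below 0.006 m) and height (world z) of each of module1, module2, module3 below 0.0255 m and angle between each of module1, module2, module3's own z axis and vertical below 0.12 rad and (horizontal distance between module2 and pocket1 below 0.006 m or horizontal distance between module2 and pocket2 below 0.006 m or horizontal distance between module2 and pocket3 below 0.006 m) and (horizontal distance between module3 and pocket1 below 0.006 m or horizontal distance between module3 and pocket2 below 0.006 m or horizontal distance between module3 and pocket3 below 0.006 m) and value of joint each of lock1, lock2 below 0.8 rad), for 0.2 s.
2. one lock is turned home with the driver's blade in its slot (((value of joint lock1 above 1.3 rad and distance between driver_tip and slot1 below 0.0065 m) or (value of joint lock2 above 1.3 rad and distance between driver_tip and slot2 below 0.0065 m))), for 0.2 s.
3. both locks are turned home, the driver's blade in the slot of one of them (value of joint each of lock1, lock2 above 1.3 rad and (distance between driver_tip and slot1 below 0.0065 m or distance between driver_tip and slot2 below 0.0065 m)), for 0.2 s.
At the end, for the whole second after the job is handed in: Every module present stands face up (within 0.12 rad) in a pocket, within 6 mm of its centre and its foot within 3.5 mm of the floor; both locks are past 1.3 rad; the driver stands upright in its stand (tip within 10 mm of the axis, no more than 4 mm above its resting height); all at rest ((horizontal distance between module1 and pocket1 below 0.006 m or horizontal distance between module1 and pocket2 below 0.006 m or horizontal distance between module1 and pocket3 below 0.006 m) and height (world z) of each of module1, module2, module3 below 0.0255 m and angle between each of module1, module2, module3, driver's own z axis and vertical below 0.12 rad and (horizontal distance between module2 and pocket1 below 0.006 m or horizontal distance between module2 and pocket2 below 0.006 m or horizontal distance between module2 and pocket3 below 0.006 m) and (horizontal distance between module3 and pocket1 below 0.006 m or horizontal distance between module3 and pocket2 below 0.006 m or horizontal distance between module3 and pocket3 below 0.006 m) and linear speed of each of module1, module2, module3, driver below 0.02 m/s and value of joint each of lock1, lock2 above 1.3 rad and horizontal distance between driver_tip and stand below 0.01 m and height (world z) of driver_tip below 0.014 m); the robot touches nothing.
It fails at once if the phone is moved more than 30 mm (distance of phone from where it was at the start of the episode above 0.03 m).
It fails at once if the mug is moved more than 30 mm (distance of mug from where it was at the start of the episode above 0.03 m).
It fails at once if the plate is moved more than 30 mm (distance of plate from where it was at the start of the episode above 0.03 m).
Of module1, module2, module3 only 2 to 3 are there at a start; the rules pass over those that are not, and their reading is None.
At some moment in a run one of module1, module2, module3 may be knocked a few centimetres aside while the robot is not near it.
It also fails if it takes over 210 s, if anything falls off the work surface, if the arm or the gripper's body presses on something with over 40 N, if the wrist force passes 120 N, or if a joint passes its speed limit or range.

## Working session

There is one attempt and no reset: what is moved stays moved. The work goes in short steps, each a Python script; the robot and the scene stay as the last script left them, time stands still between calls to the robot, and variables do not carry over. Pictures are saved under pics/ and viewed, at most 14 in all, crops included, and the job is handed in when it is done.

```bash
ls; mkdir -p pics; python3 - <<'E'
from cell import ctrl
import cv2
for n in ("top","side"):
    im=ctrl.read_camera(n); cv2.imwrite(f"pics/{n}0.png",im[:,:,::-1])
    print(n,ctrl.get_calibration(n))
print(ctrl.get_calibration("wrist"),ctrl.read_ee_rot(),ctrl.read_t())
E
```

```text
cell.py
pics
top {'camera_matrix': array([[473.1448714 ,   0.        , 285.09869395],
       [  0.        , 473.1448714 , 209.06405274],
       [  0.        ,   0.        ,   1.        ]]), 'eye': array([0.44436689, 0.08098616, 1.55130692]), 'attitude': array([-0.70303466,  0.70883463, -0.04428088,  0.03653697])}
side {'camera_matrix': array([[544.90380955,   0.        , 278.48316153],
       [  0.        , 544.90380955, 205.70228162],
       [  0.        ,   0.        ,   1.        ]]), 'eye': array([0.53841816, 1.1839521 , 0.75118364]), 'attitude': array([-0.02446811,  0.86704103, -0.49715755,  0.02180696])}
{'camera_matrix': array([[310.97103057,   0.        , 278.6516376 ],
       [  0.        , 310.97103057, 206.75382568],
       [  0.        ,   0.        ,   1.        ]]), 'hand_eye': array([[ 8.19810702e-04, -9.61488034e-01, -2.74845570e-01,
         7.06055608e-02],
       [ 9.99999347e-01,  1.00692149e-03, -5.39695058e-04,
         7.46704500e-04],
       [ 7.95658251e-04, -2.74844949e-01,  9.61488232e-01,
        -1.35576885e-01],
       [ 0.00000000e+00,  0.00000000e+00,  0.00000000e+00,
         1.00000000e+00]])} [ 2.19128659e-01  9.75695731e-01 -6.55410591e-04 -2.02088869e-04] 0.1
```

View pics/top0.png

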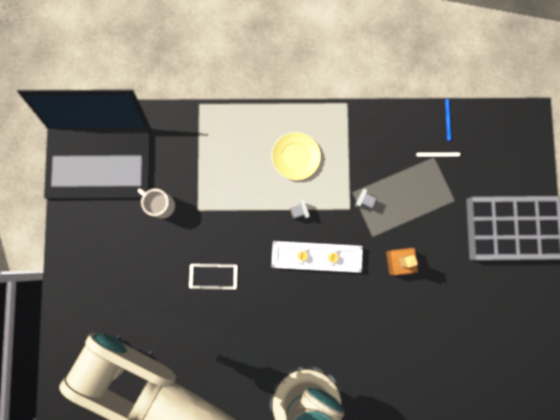

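View pics/side0.png

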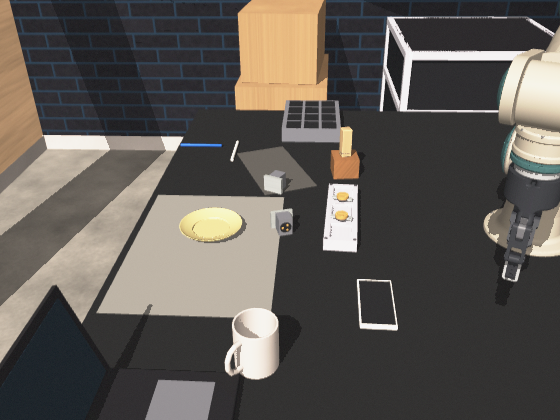

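The top view shows the carrier at about (317,257) and two modules lying at (300,210) and (367,200). The stand and driver are at (402,262). The side view confirms there are only two modules, with the face of the one at (283,222) toward the camera.

```bash
cat > h.py <<'E'
from cell import ctrl
import numpy as np, cv2
from scipy.spatial.transform import Rotation as R
def campose(name):
    c=ctrl.get_calibration(name)
    if name=="wrist":
        H=np.array(c["hand_eye"]); r=R.from_quat(ctrl.read_ee_rot()).as_matrix()
        return c["camera_matrix"], r@H[:3,3]+ctrl.read_ee_pos(), r@H[:3,:3]
    return c["camera_matrix"], np.array(c["eye"]), R.from_quat(c["attitude"]).as_matrix()
def cast(cam,px,z):
    K,e,r=cam; px=np.atleast_2d(px).astype(float)
    d=np.c_[px,np.ones(len(px))]@np.linalg.inv(K).T@r.T
    return e+d*((z-e[2])/d[:,2])[:,None]
def proj(cam,p):
    K,e,r=cam; q=(np.atleast_2d(p)-e)@r@K.T; return q[:,:2]/q[:,2:]
def snap(name,fn=None):
    cam=campose(name); im=ctrl.read_camera(name)[:,:,::-1].copy()
    if fn: cv2.imwrite(f"pics/{fn}.png",im)
    return im,cam
def tool(ydir,tilt=0,hdir=None):
    """tool quat: y axis along ydir (horizontal angle), tilted from down by tilt about y toward hdir=x axis at ydir-90..."""
    y=np.array([np.cos(ydir),np.sin(ydir),0]); h=np.array([y[1],-y[0],0])  # h: horizontal dir, y rotated -90deg
    z=np.cos(tilt)*np.array([0,0,-1])+np.sin(tilt)*h
    return R.from_matrix(np.c_[np.cross(y,z),y,z]).as_quat()
GP=-0.011
def tcp(grasp,q):  # TCP position for grasp point
    return np.array(grasp)-R.from_quat(q).as_matrix()[:,2]*GP
E
python3 - <<'E'
from h import *
cam=campose("top")
for n,p,z in [("m1",(300,210),.046),("m2",(367,200),.046),("car",(317,257),.03),("drv",(411,262),.145),("stand",(402,262),.06),("plate",(297,156),0.02),("mug",(157,203),.09),("phone",(213,277),0),("carL",(272,256),.03),("carR",(362,258),.03)]:
    print(n,cast(cam,p,z)[0].round(3))
q=ctrl.read_q();print(q)
# look from above the carrier/modules; camera ahead of tool's -? check
im,c=snap("wrist"); print("cam eye",c[1].round(3),"fwd",c[2][:,2].round(2), "tool",R.from_quat(ctrl.read_ee_rot()).as_matrix().round(2).tolist())
for pos in [(.45,.02,.30),(.5,-.05,.30)]:
  for yd in (np.pi/2,-np.pi/2): print(pos,yd,ctrl.ik(pos,tool(yd)))
E
```

```text
m1 [0.614 0.016 0.046]
m2 [ 0.645 -0.2    0.046]
car [ 0.464 -0.037  0.03 ]
drv [ 0.445 -0.307  0.145]
stand [ 0.445 -0.302  0.06 ]
plate [0.796 0.023 0.02 ]
mug [0.634 0.462 0.09 ]
phone [0.403 0.299 0.   ]
carL [0.468 0.107 0.03 ]
carR [ 0.459 -0.181  0.03 ]
[ 1.05864632e+00  5.27833800e-02  1.40160383e+00  1.08585728e-05
  1.68857712e+00 -7.03059648e-02]
cam eye [0.161 0.505 0.374] fwd [ 0.25 -0.12 -0.96] tool [[-0.9, 0.43, -0.0], [0.43, 0.9, -0.0], [0.0, -0.0, -1.0]]
(0.45, 0.02, 0.3) 1.5707963267948966 [-3.75958177e-02 -1.65858276e-01  1.49045978e+00 -4.44089210e-16
  1.81699115e+00 -1.60839214e+00]
(0.45, 0.02, 0.3) -1.5707963267948966 [-3.75958177e-02 -1.65858276e-01  1.49045978e+00 -4.44089210e-16
  1.81699115e+00  1.53320051e+00]
(0.5, -0.05, 0.3) 1.5707963267948966 [-1.73168557e-01 -1.75710795e-02  1.35161208e+00 -4.44089210e-16
  1.80755166e+00 -1.74396488e+00]
(0.5, -0.05, 0.3) -1.5707963267948966 [-1.73168557e-01 -1.75710795e-02  1.35161208e+00 -4.44089210e-16
  1.80755166e+00  1.39762777e+00]
```

```bash
python3 - <<'E'
from h import *
import pickle
for k,(pos,yd) in enumerate([((.50,-.09,.28),np.pi/2),((.52,-.09,.28),-np.pi/2)]):
    ctrl.reach(pos,tool(yd)); ctrl.pause(.3)
    im,c=snap("wrist",f"w{k}"); pickle.dump((im,c),open(f"w{k}.pkl","wb")); print(ctrl.read_ee_pos(),ctrl.read_t())
E
```

```text
[ 0.50003627 -0.08977472  0.27999433] 2.75
[ 0.51999741 -0.09001054  0.27998349] 5.7583
```

View pics/w0.png

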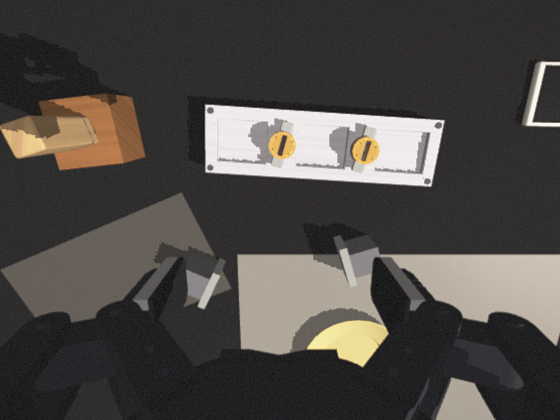

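View pics/w1.png

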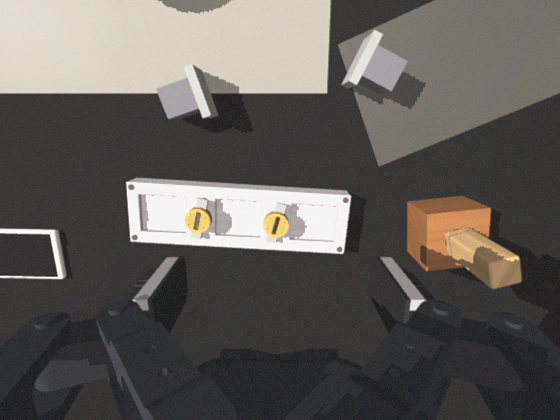

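Both views are clear. The lock heads are at (282,145) and (366,151) in w0 and at (197,221) and (275,225) in w1, with dark slots. The module foot plates are bright and their blocks grey. Next I'll locate the carrier, locks and stand precisely.

```bash
python3 - <<'E'
from h import *
import pickle
dots=[[(210,167),(210,110),(438,126),(429,181)],[(346,199),(340,249),(134,237),(131,187)]]
for k in (0,1):
    im,c=pickle.load(open(f"w{k}.pkl","rb")); hsv=cv2.cvtColor(im,cv2.COLOR_BGR2HSV)
    m=cv2.inRange(hsv,(15,150,120),(32,255,255)); 
    sub=m.copy(); sub[:, :170 if k==0 else 0]=0
    if k==1: sub[:,380:]=0
    sub[230 if k==0 else 260:]=0; sub[:90]=0
    cs=[x for x in cv2.findContours(sub,cv2.RETR_EXTERNAL,cv2.CHAIN_APPROX_NONE)[0] if cv2.contourArea(x)>150]
    L=[]
    for x in cs:
        e=cv2.fitEllipse(cv2.convexHull(x)); p=cast(c,e[0],.048)[0]
        x0,y0,w,h=cv2.boundingRect(x); mk=np.zeros(m.shape,np.uint8); cv2.ellipse(mk,(tuple(e[0]),(e[1][0]*.8,e[1][1]*.8),e[2]),255,-1)
        g=((cv2.cvtColor(im,cv2.COLOR_BGR2GRAY)<75)&(mk>0)).astype(np.uint8)
        pts=np.argwhere(g)[:,::-1]; P=cast(c,pts,.048)[:,:2]; u=np.linalg.svd(P-P.mean(0))[2][0]
        L.append((p[1],p[:2].round(4),"slotc",P.mean(0).round(4),"ang",round(np.degrees(np.arctan2(u[1],u[0])),1),len(P),np.array(e[1]).round(1)))
    L.sort(key=lambda t:t[0]); print(k,*L,sep="\n ")
    g=cv2.cvtColor(im,cv2.COLOR_BGR2GRAY); D=[]
    for d in dots[k]:
        w=g[d[1]-6:d[1]+7,d[0]-6:d[0]+7].astype(float); wt=np.clip(120-w,0,None); yy,xx=np.mgrid[-6:7,-6:7]
        wt[(xx**2+yy**2)>20]=0
        D.append((d[0]+(wt*xx).sum()/wt.sum(),d[1]+(wt*yy).sum()/wt.sum()))
    P=cast(c,D,.03)[:,:2]; print(P.round(4).tolist(),"c",P.mean(0).round(4)); v=(P[2]+P[3]-P[0]-P[1]); print("yaw y-axis",np.degrees(np.arctan2(-v[0],v[1])))
    # driver handle
    m2=m.copy()
cv2.imwrite("pics/crop.png",np.vstack([cv2.resize(pickle.load(open(f"w{k}.pkl","rb"))[0][s],(640,300),interpolation=cv2.INTER_CUBIC) for k,s in ((0,np.s_[85:175,0:192]),(1,np.s_[190:280,370:560+2]))]))
E
```

```text
0
[[0.4891, -0.1746], [0.4209, -0.1703], [0.4377, 0.1017], [0.5063, 0.1024]] c [ 0.4635 -0.0352]
yaw y-axis -3.5457639289040888
1
[[0.4874, -0.1748], [0.4188, -0.1731], [0.4367, 0.1014], [0.5049, 0.0971]] c [ 0.4619 -0.0373]
yaw y-axis -3.7091598789919216
```

View pics/crop.png

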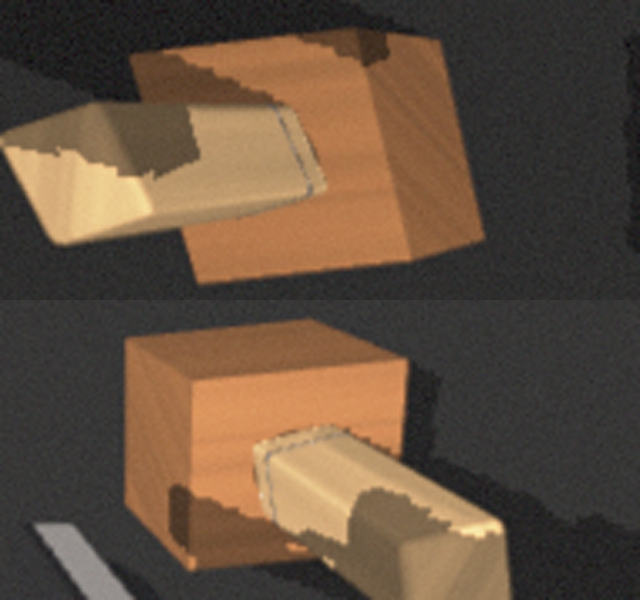

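The crop shows the driver's square handle standing in the stand. I'll fix the yellow mask, then take closer views of the locks.

```bash
cat > locks.py <<'E'
from h import *
C=np.array([.4627,-.0363]); YAW=np.radians(-3.63)
def locks(im,c,guess=None):
    hsv=cv2.cvtColor(im,cv2.COLOR_BGR2HSV); out=[]; gray=cv2.cvtColor(im,cv2.COLOR_BGR2GRAY)
    for s in (-1,1):
        g=C+s*.049*np.array([-np.sin(YAW),np.cos(YAW)])
        px=proj(c,[*g,.048])[0]; r=np.linalg.norm(proj(c,[g[0]+.022,g[1],.048])[0]-px)
        mk=np.zeros(gray.shape,np.uint8); cv2.circle(mk,tuple(int(v) for v in px),int(r),255,-1)
        m=cv2.inRange(hsv,(8,110,60),(40,255,255))&mk
        e=cv2.fitEllipse(cv2.convexHull(cv2.findNonZero(m)))
        p=cast(c,e[0],.048)[0,:2]
        mk[:]=0; cv2.ellipse(mk,((e[0]),(e[1][0]*.86,e[1][1]*.86),e[2]),255,-1)
        P=cast(c,np.argwhere((mk>0)&(m==0)&(gray<90))[:,::-1],.048)[:,:2]
        u=np.linalg.svd(P-P.mean(0))[2][0]; u=u*np.sign(u[0])
        out.append((p,P.mean(0),np.arctan2(u[1],u[0]),np.array(e[1])/r*.022))
    return out
E
python3 - <<'E'
from locks import *
import pickle
for k in (0,1):
    for o in locks(*pickle.load(open(f"w{k}.pkl","rb"))): print(k,*[np.round(v,4) for v in o])
S=[0.445,-.305]
for i,yd in enumerate((np.pi/2,-np.pi/2)):
    off=np.array([-.02,0]) if i==0 else np.array([.02,0])
    ctrl.reach([*(C+off),.17],tool(yd+YAW)); ctrl.pause(.3); im,c=snap("wrist",f"l{i}"); pickle.dump((im,c),open(f"l{i}.pkl","wb"))
    for o in locks(im,c): print("close",*[np.round(v,4) for v in o])
print(ctrl.read_t())
E
```

```text
0 [ 0.4597 -0.0857] [ 0.4602 -0.0852] -0.2864 [0.0304 0.0317]
0 [0.4657 0.0116] [0.465 0.013] -0.198 [0.0309 0.0324]
1 [ 0.4615 -0.0857] [ 0.4602 -0.0854] -0.2745 [0.0316 0.0327]
1 [0.4671 0.0114] [nan nan] 0.0 [0.0315 0.0326]
close [ 0.4592 -0.0849] [ 0.4579 -0.0843] -0.3037 [0.0333 0.0346]
close [0.4652 0.0121] [0.4675 0.0125] -0.2794 [0.0335 0.0345]
close [ 0.4613 -0.085 ] [ 0.4611 -0.0858] -0.3047 [0.0321 0.0335]
close [0.4672 0.0119] [0.4667 0.0126] -0.2663 [0.0321 0.0323]
11.6583locks.py:14: RuntimeWarning: Mean of empty slice.
  u=np.linalg.svd(P-P.mean(0))[2][0]; u=u*np.sign(u[0])
  ret = um.true_divide(
locks.py:15: RuntimeWarning: Mean of empty slice.
  out.append((p,P.mean(0),np.arctan2(u[1],u[0]),np.array(e[1])/r*.022))
```

View pics/l1.png

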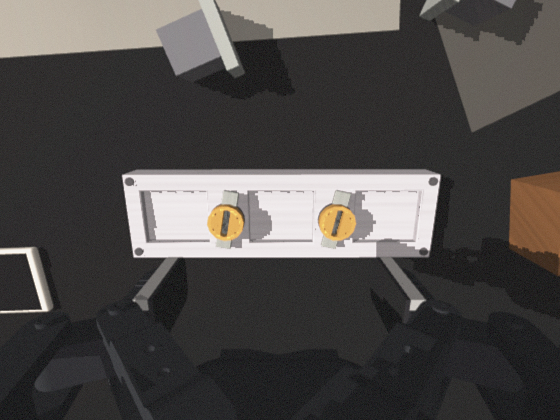

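The l1 view shows lock2's slot at (225,222) and lock1's at (337,222), both tilted slightly clockwise, and the pockets are empty. I've averaged the two opposite-yaw views to place the carrier. Now close views of both modules, plus IK checks for tilting them upright.

```bash
python3 - <<'E'
from h import *
import pickle
tiles=[]
for n,m in (("A",(.614,.016)),("B",(.645,-.20))):
    ctrl.reach([m[0]-.03,m[1],.17],tool(-np.pi/2)); ctrl.pause(.3); im,c=snap("wrist"); pickle.dump((im,c),open(f"m{n}.pkl","wb"))
    p=proj(c,[*m,.046])[0]; x0=int(np.clip(p[0]-65,0,430)); y0=int(np.clip(p[1]-65,0,290)); print(n,x0,y0)
    tiles.append(cv2.resize(im[y0:y0+130,x0:x0+130],(390,390),interpolation=cv2.INTER_CUBIC))
cv2.imwrite("pics/mods.png",np.hstack(tiles))
print(ctrl.read_t())
yaw=np.radians(-3.57)
def dg(q): return None if q is None else np.round(q,2).tolist()
for t in (30,40,50,60):
    tr=np.radians(t)
    for nm,g,zd in (("A",(.614,.016,.031),np.array([-.44,.9])),("B",(.645,-.2,.031),np.array([-.5,-.86]))):
        h=-zd; yd=np.arctan2(h[0],-h[1])
        # y with (y1,-y0)=h -> y=(-h1,h0)
        for f in (0,1):
            q=tool(yd+f*np.pi,tr*(1-2*f)); print(t,nm,f,dg(ctrl.ik(tcp(g,q),q)))
    for pn,g in (("P3",(.469-.008,.0614,.062)),("P1",(.4569-.008,-.1342,.062))):
        for f in (0,1):
            q=tool(-np.pi/2+yaw+f*np.pi,(tr-np.pi/2)*(1-2*f)); print(t,pn,f,dg(ctrl.ik(tcp(g,q),q)))
E
```

```text
A 213 101
B 216 101
13.7667
30 A 0 [0.17, 0.42, 1.51, -0.56, 1.12, -0.06]
30 A 1 None
30 B 0 None
30 B 1 [-0.55, 0.63, 1.21, 0.54, 1.35, -0.16]
30 P3 0 None
30 P3 1 None
30 P1 0 None
30 P1 1 None
40 A 0 [0.23, 0.44, 1.54, -0.77, 1.12, 0.11]
40 A 1 None
40 B 0 [-0.61, 0.66, 1.22, 0.71, 1.38, 2.88]
40 B 1 [-0.61, 0.66, 1.22, 0.71, 1.38, -0.26]
40 P3 0 None
40 P3 1 None
40 P1 0 None
40 P1 1 None
50 A 0 [0.29, 0.49, 1.55, -0.97, 1.16, 0.28]
50 A 1 [0.29, 0.49, 1.55, -0.97, 1.16, -2.86]
50 B 0 [-0.66, 0.72, 1.21, 0.87, 1.44, 2.78]
50 B 1 [-0.66, 0.72, 1.21, 0.87, 1.44, -0.36]
50 P3 0 [0.12, -0.37, 2.3, -0.23, 0.53, 1.91]
50 P3 1 [0.12, -0.37, 2.3, -0.23, 0.53, -1.24]
50 P1 0 [-0.53, -0.35, 2.28, 0.52, 0.63, 0.77]
50 P1 1 [-0.53, -0.35, 2.28, 0.52, 0.63, -2.38]
60 A 0 None
60 A 1 None
60 B 0 [-0.7, 0.78, 1.2, 1.03, 1.51, 2.7]
60 B 1 [-0.7, 0.78, 1.2, 1.03, 1.51, -0.44]
60 P3 0 [0.1, -0.29, 2.18, -0.12, 0.74, 1.8]
60 P3 1 [0.1, -0.29, 2.18, -0.12, 0.74, -1.34]
60 P1 0 [-0.48, -0.28, 2.17, 0.29, 0.79, 0.99]
60 P1 1 [-0.48, -0.28, 2.17, 0.29, 0.79, -2.15]
```

View pics/mods.png

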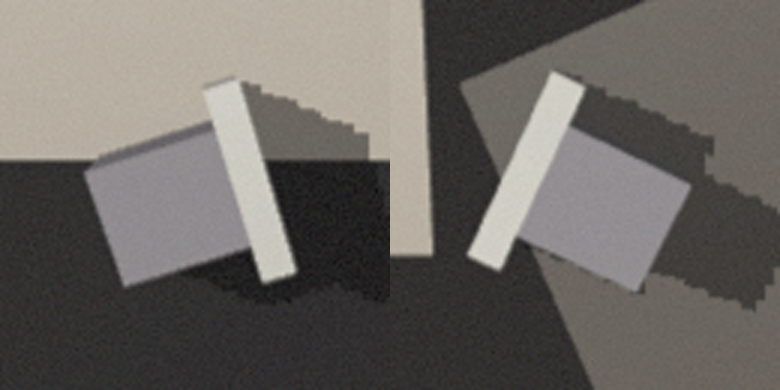

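The crops show each module lying with a bright foot plate and grey block. A's foot bottom edge runs (237,80)–(297,272) with the face edge (85,172)–(124,287). B's foot bottom runs (163,71)–(77,256) with the face (301,185)–(248,290).

```bash
cat > plan.py <<'E'
from h import *
C=np.array([.4630,-.0364]); YAW=np.radians(-3.57)
cx=np.array([np.cos(YAW),np.sin(YAW)]); cy=np.array([-np.sin(YAW),np.cos(YAW)])
P={1:C-.098*cy,3:C+.098*cy,2:C}
U,W=.031,.041   # grasp point: height above table when lying, distance from foot underside
def graspq(zm,t,f):
    h=-zm; yd=np.arctan2(h[0],-h[1]); return tool(yd+f*np.pi,t*(1-2*f))
def placeq(t,f,fwd):
    yd=(-np.pi/2 if fwd else np.pi/2)+YAW; return tool(yd+f*np.pi,(t-np.pi/2)*(1-2*f))
def graspp(o,zm): return np.array([*(o+W*zm),U])
def placep(pk,fwd,lift=0): return np.array([*(P[pk]+(-1 if fwd else 1)*cx*(U-.023)),.022+W+lift])
def off(p,q,d): return p-R.from_quat(q).as_matrix()[:,2]*d
E
python3 - <<'E'
from plan import *
import pickle
px={"A":((213,101),[(237,80),(297,272),(85,172),(124,287)]),"B":((216,101),[(163,71),(77,256),(301,185),(248,290)])}
M={}
for n,(o,pp) in px.items():
    c=pickle.load(open(f"m{n}.pkl","rb"))[1]
    w=cast(c,[(o[0]+(a+.5)/3-.5,o[1]+(b+.5)/3-.5) for a,b in pp],.046)[:,:2]-[.001,0]
    fm=w[:2].mean(0); fc=w[2:].mean(0); yv=(w[0]-w[1])/np.linalg.norm(w[0]-w[1]); zm=np.array([-yv[1],yv[0]]); zm*=np.sign(zm@(fc-fm))
    print(n,fm.round(4),fc.round(4),"len",np.linalg.norm(fc-fm).round(4),np.linalg.norm(w[0]-w[1]).round(4),"z",zm.round(3),((fc-fm)/np.linalg.norm(fc-fm)).round(3))
    mid=(fm+fc)/2; M[n]=(mid-.024*zm,zm)
pickle.dump(M,open("M.pkl","wb"))
dg=lambda q: None if q is None else np.round(q,2).tolist()
for t in (35,45,50,55):
    tr=np.radians(t)
    for n in "AB":
        for f in (0,1):
            q=graspq(M[n][1],tr,f); g=graspp(*M[n]); print(t,n,f,dg(ctrl.ik(tcp(g,q),q)),ctrl.ik(tcp(off(g,q,.08),q),q) is not None, ctrl.ik(tcp(g+[0,0,.1],q),q) is not None)
    for pk in (1,3):
        for f in (0,1):
          for fw in (1,0):
            q=placeq(tr,f,fw); g=placep(pk,fw); print(t,"P",pk,f,"fwd" if fw else "back",dg(ctrl.ik(tcp(g,q),q)),[ctrl.ik(tcp(v,q),q) is not None for v in (off(g,q,.07),g+[0,0,.08])])
E
```

```text
A [ 0.6179 -0.0031] [0.6033 0.0426] len 0.048 0.0561 z [-0.317  0.949] [-0.304  0.953]
B [ 0.6529 -0.1785] [ 0.6327 -0.222 ] len 0.048 0.0566 z [-0.437 -0.9  ] [-0.421 -0.907]
35 A 0 [0.25, 0.47, 1.47, -0.65, 1.23, 0.16] True True
35 A 1 None False False
35 B 0 [-0.61, 0.67, 1.18, 0.61, 1.43, 2.86] True False
35 B 1 [-0.61, 0.67, 1.18, 0.61, 1.43, -0.28] True True
35 P 1 0 fwd None [False, False]
35 P 1 0 back [-0.27, 0.78, 1.08, -0.21, 2.22, -1.82] [True, True]
35 P 1 1 fwd None [False, False]
35 P 1 1 back [-0.27, 0.78, 1.08, -0.21, 2.22, 1.32] [True, True]
35 P 3 0 fwd None [False, False]
35 P 3 0 back [0.02, 0.78, 1.09, 0.08, 2.23, -1.48] [True, True]
35 P 3 1 fwd None [False, False]
35 P 3 1 back [0.02, 0.78, 1.09, 0.08, 2.23, 1.67] [True, True]
45 A 0 [0.31, 0.52, 1.47, -0.83, 1.27, 0.29] True True
45 A 1 [0.31, 0.52, 1.47, -0.83, 1.27, -2.85] True False
45 B 0 [-0.66, 0.72, 1.16, 0.77, 1.49, 2.78] True True
45 B 1 [-0.66, 0.72, 1.16, 0.77, 1.49, -0.37] True True
45 P 1 0 fwd [-0.56, -0.38, 2.34, 0.68, 0.57, 0.61] [False, True]
45 P 1 0 back [-0.28, 0.66, 1.19, -0.17, 2.06, -1.
[... 1183 characters left out ...]
33, 0.41] True True
55 A 1 [0.36, 0.58, 1.46, -1.0, 1.33, -2.73] True True
55 B 0 [-0.7, 0.79, 1.14, 0.92, 1.56, 2.71] True True
55 B 1 [-0.7, 0.79, 1.14, 0.92, 1.56, -0.43] True True
55 P 1 0 fwd [-0.51, -0.32, 2.23, 0.39, 0.71, 0.9] [True, True]
55 P 1 0 back [-0.29, 0.53, 1.3, -0.14, 1.9, -1.8] [True, True]
55 P 1 1 fwd [-0.51, -0.32, 2.23, 0.39, 0.71, -2.25] [True, True]
55 P 1 1 back [-0.29, 0.53, 1.3, -0.14, 1.9, 1.34] [True, True]
55 P 3 0 fwd [0.11, -0.34, 2.24, -0.16, 0.64, 1.84] [True, True]
55 P 3 0 back [0.02, 0.53, 1.31, 0.05, 1.91, -1.48] [True, True]
55 P 3 1 fwd [0.11, -0.34, 2.24, -0.16, 0.64, -1.3] [True, True]
55 P 3 1 back [0.02, 0.53, 1.31, 0.05, 1.91, 1.66] [True, True]
```

```bash
cat >> plan.py <<'E'
def pick(M,t,f):
    q=graspq(M[1],t,f); g=graspp(*M)
    ctrl.grip(1.0); ctrl.reach(tcp(off(g,q,.10),q),q)
    s=ctrl.move_straight(tcp(g,q),speed=.12,f_stop=12); print("approach stop",s,(ctrl.read_ee_pos()-tcp(g,q)).round(4))
    if s: return False
    ctrl.grip(0.0); print("width",ctrl.read_width(),"ff",ctrl.read_finger_force())
    ctrl.move_straight(tcp(g+[0,0,.12],q),speed=.2); print("w",ctrl.read_width(),ctrl.read_t()); return ctrl.read_width()>.3
def over(pk,t,f,lift=.1):
    q=placeq(t,f,0); ctrl.reach(tcp(placep(pk,0,lift),q),q); return q
E
python3 - <<'E'
from plan import *
import pickle
M=pickle.load(open("M.pkl","rb")); t=np.pi/4
ok=pick(M["A"],t,0)
if ok:
    over(3,t,0); ctrl.pause(.2); print(ctrl.read_ee_pos(),ctrl.read_contact_force(),ctrl.read_t())
im,_=snap("side"); im2,_=snap("wrist"); cv2.imwrite("pics/a1.png",np.hstack([cv2.resize(im[120:300,220:460],(480,360)),cv2.resize(im2,(320,240+120))]))
E
```

```text
approach stop False [0.0004 0.0004 0.0007]
width 0.38591175361880026 ff 60.0345504283905
w 0.3834272121426134 17.4417
[0.4692315  0.06164462 0.15510728] [ 0.9923541  -0.54530931 -1.2234165 ] 19.0667
```

View pics/a1.png

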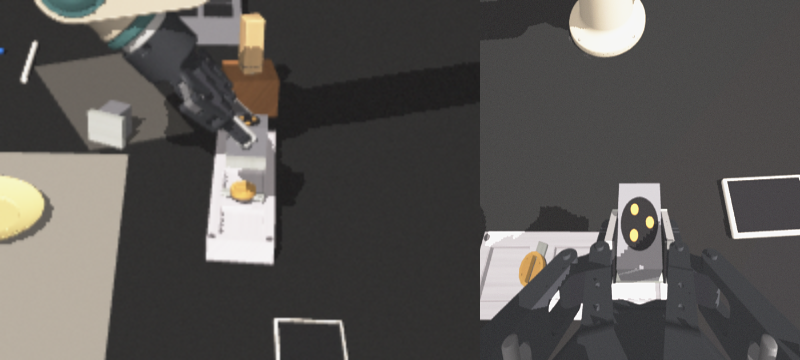

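The pictures show module A held upright, face up, over the +y pocket. Lowering it now.

```bash
cat >> plan.py <<'E'
def lower(pk,t,f,dx=0,dy=0):
    q=placeq(t,f,0); d=np.array([*(dx*cx+dy*cy),0])
    ctrl.move_straight(tcp(placep(pk,0,.014)+d,q),speed=.12); ctrl.pause(.2)
    s=ctrl.move_straight(tcp(placep(pk,0,-.004)+d,q),speed=.02,f_stop=8)
    lift=ctrl.read_ee_pos()[2]-tcp(placep(pk,0),q)[2]; print("stop",s,"lift",lift.round(4),ctrl.read_contact_force().round(1),(ctrl.read_ee_pos()-tcp(placep(pk,0)+d,q)).round(4)); return lift
def release(pk,t,f):
    q=placeq(t,f,0); ctrl.grip(.48); p=ctrl.read_ee_pos(); ctrl.move_straight(off(p,q,.09),speed=.15); ctrl.grip(1.0)
E
python3 - <<'E'
from plan import *
t=np.pi/4
l=lower(3,t,0); print(ctrl.read_t())
for dx,dy in [(.002,0),(-.002,0),(0,.002),(0,-.002)]:
    if l<.004: break
    l=lower(3,t,0,dx,dy)
if l<.004: release(3,t,0)
print(ctrl.read_t()); im,_=snap("side","a2"); im2,_=snap("wrist")
cv2.imwrite("pics/a2.png",np.hstack([cv2.resize(im[120:300,220:460],(480,360)),cv2.resize(im2,(320,240+120))]))
E
```

```text
stop True lift 0.0023 [ 1.4 -0.8  3.5] [-0.0001  0.      0.0023]
20.8583
22.3667
```

View pics/a2.png

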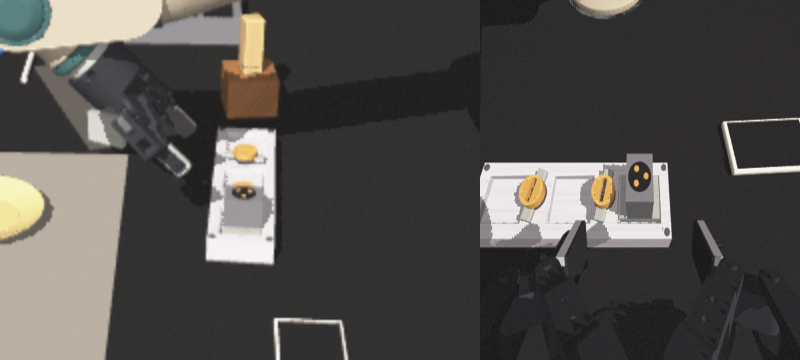

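Module A is seated upright in pocket 3. I'll re-check B's position before grasping, comparing it with the earlier picture in case it was knocked.

```bash
python3 - <<'E'
from plan import *
import pickle
M=pickle.load(open("M.pkl","rb")); t=np.pi/4
m=(.645,-.20); ctrl.reach([m[0]-.03,m[1],.17],tool(-np.pi/2)); ctrl.pause(.3); im,c=snap("wrist")
old=pickle.load(open("mB.pkl","rb"))[0]
d=np.abs(im[90:240,190:370].astype(int)-old[90:240,190:370]).max(2); n=(d>60).sum(); print("changed px",n)
if n<150:
    ok=pick(M["B"],t,1)
    if ok:
        over(1,t,1); ctrl.pause(.2); l=lower(1,t,1)
        for dx,dy in [(.002,0),(-.002,0),(0,.002),(0,-.002)]:
            if l<.004: break
            l=lower(1,t,1,dx,dy)
        if l<.004: release(1,t,1)
print(ctrl.read_t())
ctrl.reach([C[0]+.02,C[1],.20],tool(-np.pi/2+YAW)); ctrl.pause(.3); snap("wrist","b1")
E
```

```text
changed px 273
25.0917
```

View pics/b1.png

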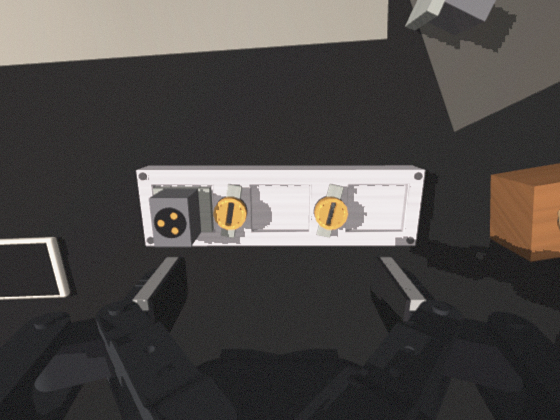

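A is seated in the left pocket of this view, and nothing was grasped because the B image differed. I'll measure B's foot plate in the old and new images.

```bash
python3 - <<'E'
from plan import *
import pickle
m=(.645,-.20); ctrl.reach([m[0]-.03,m[1],.17],tool(-np.pi/2)); ctrl.pause(.5); im,c=snap("wrist")
old,co=pickle.load(open("mB.pkl","rb")); pickle.dump((im,c),open("mB2.pkl","wb"))
for I,cc in ((old,co),(im,c)):
    w=I[90:240,220:400]; hsv=cv2.cvtColor(w,cv2.COLOR_BGR2HSV)
    mk=((w.min(2)>185)&(hsv[:,:,1]<40)).astype(np.uint8)
    cs=max(cv2.findContours(mk,cv2.RETR_EXTERNAL,cv2.CHAIN_APPROX_NONE)[0],key=cv2.contourArea)
    r=cv2.minAreaRect(cs); p=cast(cc,np.array(r[0])+[220,90],.046)[0]
    print(r,p.round(4),cc[1].round(4))
cv2.imwrite("pics/b2.png",np.hstack([cv2.resize(I[101:231,216:346],(390,390),interpolation=cv2.INTER_CUBIC) for I in (old,im)]))
E
```

```text
((41.05790328979492, 67.75633239746094), (11.297061920166016, 66.01414489746094), 24.676862716674805) [ 0.6525 -0.1833  0.046 ] [ 0.6844 -0.1976  0.3058]
((39.82534408569336, 67.28425598144531), (11.83476448059082, 66.37399291992188), 24.443954467773438) [ 0.6526 -0.1833  0.046 ] [ 0.6841 -0.1987  0.3058]
```

View pics/b2.png

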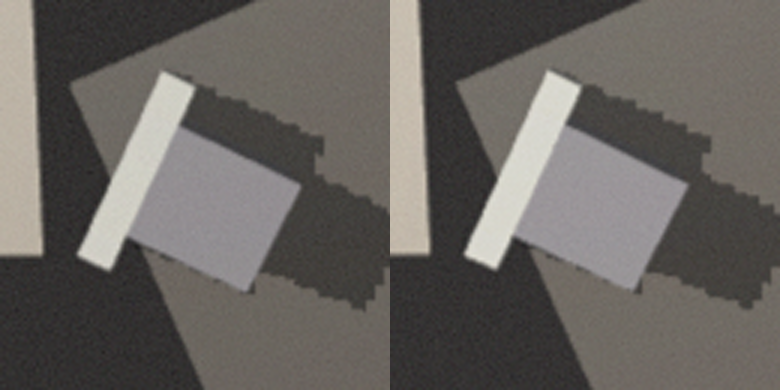

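B hasn't moved; the two crops match and the camera was just about 1 mm off. Proceeding with the pick and place.

```bash
python3 - <<'E'
from plan import *
import pickle
M=pickle.load(open("M.pkl","rb")); t=np.pi/4
if pick(M["B"],t,1):
    over(1,t,1); ctrl.pause(.2); l=lower(1,t,1)
    for dx,dy in [(.002,0),(-.002,0),(0,.002),(0,-.002)]:
        if l<.004: break
        l=lower(1,t,1,dx,dy)
    if l<.004: release(1,t,1)
print(ctrl.read_t())
# views for stand / driver and locks
for i,s in enumerate((1,-1)):
    ctrl.reach([.445-s*.03,-.20,.27],tool(s*np.pi/2)); ctrl.pause(.3); im,c=snap("wrist",f"s{i}"); pickle.dump((im,c),open(f"s{i}.pkl","wb"))
print(ctrl.read_t())
a,b=[cv2.imread(f"pics/s{i}.png") for i in (0,1)]
cv2.imwrite("pics/s.png",np.vstack([a[:300],b[:300]]))
E
```

```text
approach stop False [ 0.0003 -0.0007  0.0008]
width 0.39071227115190177 ff 60.10069012641907
w 0.38091293809016424 31.5667
stop True lift 0.0013 [ 2.  -0.2  5.2] [-0.0001 -0.      0.0013]
36.3583
42.625
```

View pics/s.png

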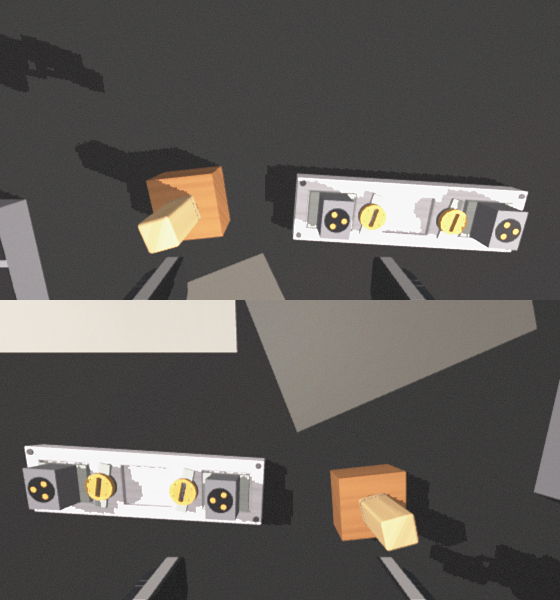

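Both modules are seated face up, and the driver handle is seen leaning out from the stand in both views. I'll measure the handle's top face from the two views.

```bash
python3 - <<'E'
from plan import *
import pickle
for i in (0,1):
    im,c=pickle.load(open(f"s{i}.pkl","rb")); hsv=cv2.cvtColor(im,cv2.COLOR_BGR2HSV)
    x0=proj(c,[.445,-.305,.10])[0].astype(int); a=np.s_[max(0,x0[1]-70):x0[1]+70,max(0,x0[0]-70):x0[0]+70]; o=np.array([max(0,x0[0]-70),max(0,x0[1]-70)])
    h=hsv[a]; f=cv2.medianBlur(im[a],3)
    # stand top: orange
    st=((h[:,:,0]<=13)&(h[:,:,1]>110)&(h[:,:,2]>60)).astype(np.uint8)
    hd=((h[:,:,0]>=14)&(h[:,:,0]<35)&(h[:,:,1]>60)&(h[:,:,2]>90)).astype(np.uint8)
    n,l,s,_=cv2.connectedComponentsWithStats(cv2.morphologyEx(hd,cv2.MORPH_OPEN,np.ones((3,3)))); hd=(l==1+s[1:,4].argmax())
    px=np.float32(f[hd]); _,lab,cen=cv2.kmeans(px,3,None,(3,50,.1),5,cv2.KMEANS_PP_CENTERS)
    print(i,"handle px",hd.sum(),"stand",st.sum())
    for k in range(3):
        mk=np.zeros(hd.shape,np.uint8); mk[hd]=(lab.ravel()==k); mk=cv2.morphologyEx(mk,cv2.MORPH_OPEN,np.ones((3,3)))
        if mk.sum()<50: continue
        cs=max(cv2.findContours(mk,cv2.RETR_EXTERNAL,cv2.CHAIN_APPROX_NONE)[0],key=cv2.contourArea)
        W=cast(c,cs[:,0,:]+o,.145)[:,:2]; r=cv2.minAreaRect(np.float32(W*1000)); print("  ",cen[k].round(),cv2.contourArea(cs),np.round(r[0],1),np.round(r[1],1),round(r[2],1))
    hsvm=[np.median(h[st>0],0)]; print(hsvm)
    W=cast(c,np.argwhere(st)[:,::-1]+o,.06)[:,:2]; print("  stand bbox",np.percentile(W,[1,99],axis=0).round(3).tolist())
I=[cv2.resize(pickle.load(open(f"s{i}.pkl","rb"))[0][r],(390,390),interpolation=cv2.INTER_CUBIC) for i,r in ((0,np.s_[150:280,115:245]),(1,np.s_[150:280,310:440]))]
cv2.imwrite("pics/hd.png",np.hstack(I))
E
```

```text
0 handle px 3351 stand 1705
   [ 89. 119. 147.] 358.5 [ 421.2 -296.7] [ 9.8 47.6] 35.8
   [163. 222. 243.] 712.5 [ 430.6 -282.1] [21.6 39.7] 44.5
   [112. 175. 236.] 1617.0 [ 420.4 -273.7] [55.6 42.2] 6.5
[array([ 13., 137., 151.])]
  stand bbox [[0.399, -0.347], [0.482, -0.258]]
1 handle px 2750 stand 2218
   [166. 225. 244.] 584.0 [ 446.4 -306.9] [28.4 27.3] 16.6
   [119. 174. 223.] 1589.5 [ 465.3 -283.4] [59.3 57.8] 7.1
[array([ 13., 142., 196.])]
  stand bbox [[0.407, -0.344], [0.493, -0.259]]
```

View pics/hd.png

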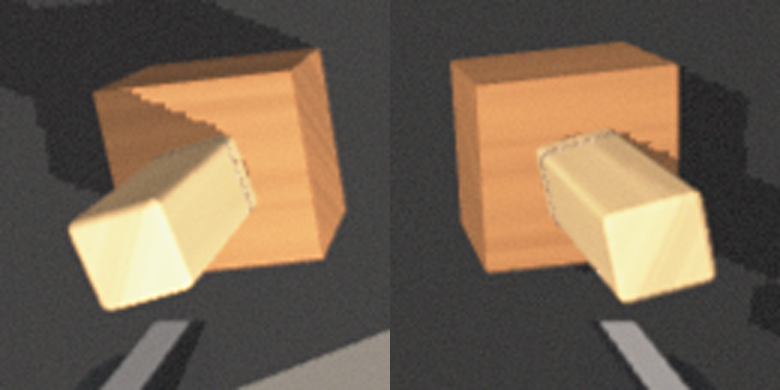

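The crops show the handle's top face. In s1 its corners are (214,216), (308,192), (325,277), (237,302), and in s0 (70,226), (157,201), (192,288), (110,310).

```bash
python3 - <<'E'
from plan import *
import pickle
from locks import locks
H=[[(70,226),(157,201),(192,288),(110,310)],[(214,216),(308,192),(325,277),(237,302)]]; S=[[(95,93),(323,259),(294,70)],[(289,65),(100,271),(87,86)]]; O=[(115,150),(310,150)]
cs=[];ss=[]
for i in (0,1):
    im,c=pickle.load(open(f"s{i}.pkl","rb")); f=lambda pp,z:cast(c,(np.array(pp)+.5)/3-.5+O[i],z)[:,:2]
    h=f(H[i],.145); s=f(S[i],.06)
    e=[h[(k+1)%4]-h[k] for k in range(4)]; ang=[np.degrees(np.arctan2(v[1],v[0]))%90 for v in e]
    cs.append(h.mean(0)); ss.append(s[:2].mean(0)); print(h.mean(0).round(4),[round(np.linalg.norm(v),4) for v in e],np.round(ang,1),"stand",s[:2].mean(0).round(4),np.linalg.norm(s[0]-s[1]).round(3))
    for o in locks(im,c): print("  lock",*[np.round(v,4) for v in o])
print(np.mean(cs,0),np.mean(ss,0))
E
```

```text
[ 0.4459 -0.3063] [np.float64(0.0276), np.float64(0.0286), np.float64(0.0265), np.float64(0.0283)] [16.4 16.  15.8 18.1] stand [ 0.4463 -0.3072] 0.106
  lock [ 0.4579 -0.0878] [nan nan] 0.0 [0.03   0.0315]
  lock [0.4646 0.0111] [nan nan] 0.0 [0.0317 0.0374]
[ 0.4462 -0.3076] [np.float64(0.0278), np.float64(0.028), np.float64(0.0269), np.float64(0.029)] [15.5 17.2 17.6 19. ] stand [ 0.4454 -0.309 ] 0.106
  lock [ 0.4608 -0.0868] [ 0.4542 -0.0836] -0.0852 [0.03   0.0317]
  lock [0.467 0.011] [0.4668 0.0116] -0.2571 [0.0308 0.0354]
[ 0.44601526 -0.30693104] [ 0.44586959 -0.30809666]locks.py:14: RuntimeWarning: Mean of empty slice.
  u=np.linalg.svd(P-P.mean(0))[2][0]; u=u*np.sign(u[0])
  ret = um.true_divide(
locks.py:15: RuntimeWarning: Mean of empty slice.
  out.append((p,P.mean(0),np.arctan2(u[1],u[0]),np.array(e[1])/r*.022))
```

```bash
python3 - <<'E'
from plan import *
D=np.array([.446,-.307,.110]); y0=np.radians(17)
ctrl.grip(1.0)
q=tool(y0+np.pi/2); ctrl.reach(tcp(D+[0,0,.10],q),q); print("down",ctrl.move_straight(tcp(D,q),speed=.12,f_stop=10))
ctrl.grip(0.0); print(ctrl.read_width()); ctrl.grip(0.7)
q=tool(y0); ctrl.move_straight(tcp(D,q),frame=q,speed=.05) if False else ctrl.reach(tcp(D,q),q)
ctrl.grip(0.0); print(ctrl.read_width(),ctrl.read_finger_force(),ctrl.read_q().round(2))
p=ctrl.read_ee_pos(); print(p, tcp(D,q)); np.save("dgrip.npy",p)
ctrl.move_straight(p+[0,0,.16],speed=.2); print(ctrl.read_width(),ctrl.read_t())
V=np.array([.45,.22,.33]); T=[]
for yd in (0,-np.pi/2):
    q=tool(yd); ctrl.reach(tcp(V,q),q); ctrl.pause(.3); im,c=snap("side")
    px=proj(c,V-[0,0,.1])[0].astype(int); print(px); T.append(cv2.resize(im[px[1]-65:px[1]+25,px[0]-45:px[0]+45],(390,390),interpolation=cv2.INTER_CUBIC))
cv2.imwrite("pics/bl.png",np.hstack(T)); print(ctrl.read_t())
E
```

```text
down False
0.34510677680667606
0.345148720045356 59.503244161605835 [-0.67  0.19  1.54 -0.    1.42 -0.97]
[ 0.44602026 -0.30710647  0.09914321] [ 0.446 -0.307  0.099]
0.34147670134742086 50.55
[357 188]
[357 188]
54.5667
```

View pics/bl.png

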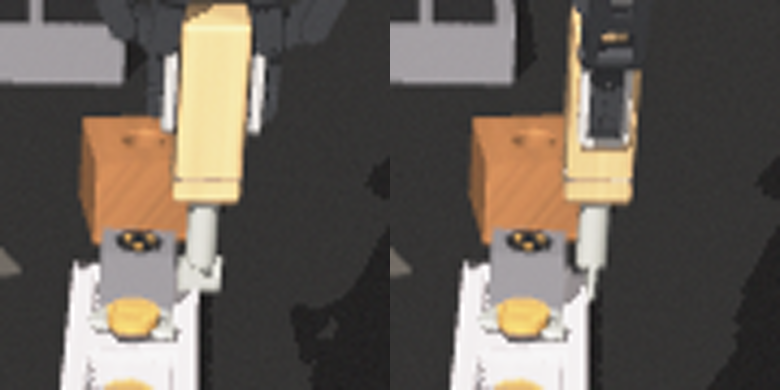

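With the tool's y along world x (left crop) the blade is wide, and it's thin in the other crop. So the blade's width lies along tool y. Inserting into lock1 now.

```bash
cat > turn.py <<'E'
from plan import *
TIP=.0891
def insert(xy,ang):
    u=np.array([-np.sin(ang),np.cos(ang)]); v=np.array([np.cos(ang),np.sin(ang)])
    q=tool(ang); ctrl.reach([*xy,TIP+.085],q)
    for a,b in [(0,0),(.001,0),(-.001,0),(.002,0),(-.002,0),(.003,0),(-.003,0),(0,.003),(0,-.003),(.0015,.003),(-.0015,-.003)]:
        p=np.array(xy)+a*u+b*v
        ctrl.move_straight([*p,TIP+.053],speed=.08); ctrl.pause(.15)
        s=ctrl.move_straight([*p,TIP+.0410],speed=.03,f_stop=8)
        z=ctrl.read_ee_pos()[2]-TIP; print("try",a,b,"stop",s,"tip z",z.round(4),ctrl.read_contact_force().round(1))
        if z<.0445: return True
    return False
def turn(a0,a1):
    q=ctrl.read_q(); t0=ctrl.read_torque()[2]; n=int(np.ceil((a0-a1)/.12))
    for k in range(1,n+1):
        qq=q.copy(); qq[5]+=(a0-a1)*k/n; ctrl.goto_joints(qq); t=ctrl.read_torque()[2]-t0; print(round((a0-a1)*k/n,2),round(t,3),end="; ")
        if abs(t)>.5: break
    r=R.from_quat(ctrl.read_ee_rot()).as_matrix()[:2,1]; print("\nangle",np.arctan2(r[1],r[0]).round(3),ctrl.read_ee_pos().round(4),ctrl.read_t())
def leave():
    p=ctrl.read_ee_pos(); ctrl.pause(.3); ctrl.move_straight(p+[0,0,.05],speed=.1)
E
python3 - <<'E'
from turn import *
L=C-.049*cy
p=ctrl.read_ee_pos(); ctrl.move_straight([p[0],p[1],.25])
if insert(L,-.31): turn(-.31,YAW-np.pi/2-.09)
E
```

```text
try 0 0 stop False tip z 0.0409 [ 0.2 -0.2 -0.9]
0.12 -0.036; 0.24 0.031; 0.35 0.025; 0.47 0.065; 0.59 0.003; 0.71 0.07; 0.82 0.018; 0.94 0.026; 1.06 0.101; 1.18 0.051; 1.3 0.036; 1.41 0.09; 
angle -1.717 [ 0.4603 -0.0852  0.1301] 61.0917
```

```bash
python3 - <<'E'
from turn import *
ctrl.pause(.2); leave()
L=C+.049*cy
if insert(L,-.22): turn(-.22,YAW-np.pi/2-.09); ctrl.pause(.3); leave()
q=tool(-np.pi/2); ctrl.reach([.55,.03,.27],q); ctrl.pause(.3); im,c=snap("wrist","lk")
gray=cv2.cvtColor(im,cv2.COLOR_BGR2GRAY); hsv=cv2.cvtColor(im,cv2.COLOR_BGR2HSV)
for s in (-1,1):
    g=C+s*.049*cy; px=proj(c,[*g,.048])[0]; print(px.round(), end=" ")
    # rectified 1 px/0.5 mm patch at z=.048: dark slot pixels within 11 mm of yellow-head centre
    xs=np.arange(-14,14.1,.5)/1000; G=np.array([[*(g+a*cx+b*cy),.048] for a in xs for b in xs]); m=proj(c,G).astype(np.float32).reshape(len(xs),len(xs),2)
    I=cv2.remap(im,m,None,cv2.INTER_LINEAR); hs=cv2.cvtColor(I,cv2.COLOR_BGR2HSV)
    yel=(hs[:,:,1]>110)&(hs[:,:,2]>100); A,B=np.meshgrid(xs,xs,indexing="ij"); d=(~yel)&(A**2+B**2<.012**2); P=np.c_[A[d],B[d]]
    if len(P)>5: w,V=np.linalg.eigh(np.cov(P.T)); print("yellow",yel.mean().round(2),"slot px",len(P),"axis in carrier (x,y)",V[:,1].round(2),"sd mm",(np.sqrt(w)*1000).round(1))
print(ctrl.read_t())
E
```

```text
try 0 0 stop False tip z 0.0409 [ 1.1 -0.1 -1.2]
0.12 -0.019; 0.23 0.081; 0.35 0.095; 0.46 0.081; 0.58 0.098; 0.69 0.077; 0.81 0.105; 0.92 0.046; 1.04 0.108; 1.16 0.104; 1.27 0.164; 1.39 0.078; 1.5 0.07; 
angle -1.716 [0.4662 0.0128 0.13  ] 67.925
[372. 250.] yellow 0.77 slot px 325 axis in carrier (x,y) [-0.12  0.99] sd mm [1.2 5.8]
[293. 246.] yellow 0.0 slot px 1789 axis in carrier (x,y) [0. 1.] sd mm [6. 6.]
70.0917
```

Lock1 reads about 1.45 rad. The held driver hides lock2, so I'll check it from elsewhere and then return the driver.

```bash
cat > chk.py <<'E'
from turn import *
def chk(c,im):
  for s in (-1,1):
    g=C+s*.049*cy; xs=np.arange(-14,14.1,.5)/1000; G=np.array([[*(g+a*cx+b*cy),.048] for a in xs for b in xs]); m=proj(c,G).astype(np.float32).reshape(len(xs),len(xs),2)
    I=cv2.remap(im,m,None,cv2.INTER_LINEAR); hs=cv2.cvtColor(I,cv2.COLOR_BGR2HSV)
    yel=(hs[:,:,1]>110)&(hs[:,:,2]>100); A,B=np.meshgrid(xs,xs,indexing="ij"); d=(~yel)&(A**2+B**2<.012**2); P=np.c_[A[d],B[d]]
    w,V=np.linalg.eigh(np.cov(P.T)); print(s,"yellow",yel.mean().round(2),"axis",V[:,1].round(2),"sd mm",(np.sqrt(w)*1000).round(1))
E
python3 - <<'E'
from chk import *
q=tool(-np.pi/2); ctrl.reach([.52,-.15,.27],q); ctrl.pause(.3); im,c=snap("wrist"); chk(c,im)
p=np.load("dgrip.npy"); q=tool(np.radians(17)); ctrl.reach(p+[0,0,.16],q); ctrl.pause(.2)
print(ctrl.move_straight(p+[0,0,.05],speed=.1,f_stop=15)); print(ctrl.move_straight(p+[0,0,.0005],speed=.04,f_stop=10),ctrl.read_ee_pos()-p,ctrl.read_contact_force().round(1),ctrl.read_t())
E
```

```text
-1 yellow 0.76 axis [-0.12  0.99] sd mm [0.9 6.3]
1 yellow 0.78 axis [-0.12  0.99] sd mm [1.6 5.8]
False
False [ 0.00015872 -0.00011111  0.00084397] [ 0.2 -0.7 -2.2] 75.925
```

```bash
python3 - <<'E'
from chk import *
import pickle
ctrl.grip(0.8); p=ctrl.read_ee_pos(); ctrl.move_straight(p+[0,0,.12],speed=.12)
ctrl.reach([.445+.03,-.20,.27],tool(-np.pi/2)); ctrl.pause(.4); im,c=snap("wrist","end"); chk(c,im)
old,co=pickle.load(open("s1.pkl","rb"))
print((c[1]-co[1]).round(4))
for n,P in (("driver",[.446,-.307,.145]),("m1",[*graspp.__globals__["P"][1],.07]),("m3",[*graspp.__globals__["P"][3],.07])):
    a=proj(co,P)[0].astype(int); b=26; x,y=max(a[0],b),a[1]
    T=old[y-b:y+b,x-b:x+b]; S=im[y-b-15:y+b+15,max(0,x-b-15):x+b+15]
    r=cv2.minMaxLoc(cv2.matchTemplate(S,T,cv2.TM_CCOEFF_NORMED)); print(n,a,r[1],np.array(r[3])-[x-b-max(0,x-b-15),15])
print(ctrl.read_t())
E
```

```text
-1 yellow 0.75 axis [-0.1  1. ] sd mm [1.2 6.2]
1 yellow 0.79 axis [-0.07  1.  ] sd mm [1.5 5.6]
[ 0.     -0.     -0.0001]
driver [399 232] 0.9941940307617188 [-2  0]
m1 [220 199] 0.9669005274772644 [0 0]
m3 [ 42 188] 0.9979175329208374 [0 0]
79.7833
```

```bash
python3 -c "
from cell import ctrl
print(ctrl.close_job())"
```

```text
the job is handed in; nothing more can be done
None
```

The job is handed in at about 80 s, with no verdict returned: both modules present are seated face up in pockets 1 and 3, both locks were turned to about 1.45 rad (needed: above 1.3), and the driver is upright in its stand.

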